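Show the flatmate which carabiner goes in the key box

ROBOT

A 7-joint arm with a two-finger parallel gripper is mounted at the origin on the work surface. World frame = base frame: x ahead of the robot, y to its left, z up, the work surface at z = 0. Lengths are in m, angles in rad, forces in N, time in s.
With the tool pointing down it reaches from about 0.4 to 0.875 m from the base axis. Payload 19.3 kg.
Tool frame: the origin (TCP) lies between the finger pads; the fingertips stand 17 mm ahead of it and the grasp point (between the pads) lies 2 mm behind it (robot.tip_extent is the distance from the TCP to the fingertips, in m); z points along the fingers, y is the line along which they close (so a half turn about z gives the same grasp; the last joint's range is limited). The gripper opens to 85 mm and grips with 20 to 120 N. Pads are 22 mm wide; open, the fingers measure 114 mm over their backs; the gripper's body (76 mm by 85 mm) begins 54 mm behind the grasp point. The pads swing forward as they close: fully open they stand 13 mm farther back than shut.
Start: joints at [1.229, 0.521, -0.036, 1.599, 0.021, 1.021, -0.113], TCP at [0.168, -0.602, 0.248] pointing down, gripper open.
Joint ranges: [-2.91, 2.91], [-0.3, 2.13], [-1.5, 1.42], [0.17, 2.43], [-1.26, 4.41], [0.16, 1.93], [-2.52, 2.52]. Speed limits (rad/s): [1.89, 1.89, 2.39, 2.39, 3.01, 3.01, 3.01].

INTERFACE

Orientations are given as a unit quaternion [w, x, y, z].
In Python, from station import robot, camera, camera_model gives the robot as it stands.
- The arm moves only by the tool apply_moves, never from a script. Its argument "deltas" is a list of rows, each a list of 3 entries, a list of its own where there are three numbers: the turn, a rotation vector about the tool's x, y, z scaled (see below), then the shift along the tool's x, y, z scaled (see below), then the closure, from -1 (fully open) to 1 (shut), so that 0 is half open. In form: [[[ax, ay, az], [dx, dy, dz], jaw], ...]. A call has 1 to 8 rows; each row shifts and turns the commanded pose from where the row before left it, along the tool's axes as they then stand; what a row does not reach is not made up. The controller multiplies each number of a shift by 120 mm and each number of a turn by 5 degrees. A row lasts 1/12 s, in which the tool goes at most 41.7 mm and 7.16 degrees, less where a joint would pass 70% of its speed; a pose out of reach is approached as far as the arm can. A call with a number of a shift or a turn outside -1 to 1 is refused whole. A call with a gripper value outside its range is refused whole. The fingers move at their own pace and stop on an object; "grip_force" is the grip in N (left out, the last holds). Time passes only in rows, so rows that do not move let the fingers close. It gives the time, the measured TCP pose, the force, the opening and the grip force at its end, in the units of the state.
- robot.get_state(): the state, without advancing time (a new reading comes with each control period).
- camera(name): name is "side" or "top"; returns (picture, depth): 384x512x3 uint8, red, green, blue; 384x512 float32, m along the optical axis (not along the pixel's ray), 0 where there is no reading.
- camera_model(name): a dict with "intrinsics" (3x3 intrinsics, pixels), "xyz" and "rotation" of the camera in the world. Camera axes: x right, y up, looking along -z (the intrinsics and any distortion apply to the point x, -y, -z); pixel columns grow to the right and rows downward; lengths in m; the calibration is good to about 2 mm. A picture is of the moment at which its call begins. camera_model takes no time and is no camera call.
- robot.sign_off(): hands the job in; it is judged then, once.
The state is a dict: "time": time; "q": joint angles; "joint_velocities": joint speeds; "joint_efforts": joint torques, N m; "tcp_pos": TCP position; "tool_rot": TCP orientation; "contact_force": force on the tool from outside, world axes, zero at the start; "torque": the same for the moment, N m; "grip_width": opening from 0.0 (shut) to 1.0 (fully open); "gripper_force": force on a finger pad.
Only numpy, scipy, OpenCV 4.12 (cv2) and the standard library are available. Lean on these libraries where they do the work, as an engineer would, in place of code of your own. Each camera call takes 0.05 s, during which the arm holds its last target. There are 200 camera calls.

TASK

Call the flatmate by pressing the chime button fully in and letting it come back out, then show them what to put away where: point straight down at the middle of the smaller carabiner with the fingertips about 3 cm above it and keep still there for two seconds, then in the same way point at the latch on the key box's door, about 3 cm above it, stay there at least two seconds and finish still pointing at it. Touch nothing on the shelf but the chime, pick nothing up, and do not dip down over the larger carabiner.

Things in the scene. Friction and masses are not known exactly. Their poses are not given: they have to be found in the camera images.
- chime (a joint): travel of the chime's round grey push button, 36 mm across, on its small white housing fixed to the shelf: 0 out, 0.006 m fully in (downwards); a spring of about 5 N at full travel pushes it back out
- chime_top (a point): centre of the top face of the chime's push button, which is pressed straight down; the chime may be on the left or the right
- carabiner_small: the smaller of two chrome carabiners of the same D shape, lying flat on the shelf: 70 mm long (its x), 40 mm wide (its y), bar 6 mm thick; origin under its middle, at shelf height
- carabiner_large: the larger chrome carabiner, lying flat: 110 mm long (its x), 62 mm wide, bar 10 mm thick; origin under its middle, at shelf height; not to be pointed at
- keybox: grey steel key box lying on its back on the shelf, fixed: 200 mm (its x) by 160 mm (its y), 69 mm high, the latched-shut swing door on top; hinge knuckles along its +x edge, a small brass lock cylinder (20 mm) at the door's middle, the latch near its -x edge (the side nearer the robot); origin under the middle of the box
- keybox_latch (a point): top centre of the key box's latch: a chrome turn bar 42 mm by 12 mm on a 50 by 30 mm plate, 75 mm from the door's middle towards the box's -x edge; this point is 85 mm above the shelf, the highest point of the box
- tumbler: clear glass tumbler, 74 mm across, 85 mm high, standing open end up; origin under its middle
- tin: closed round aluminium polish tin, 72 mm across, 25 mm high; origin under its middle
- kettlebell: pink kettlebell, 114 mm across, 161 mm high to the top of its handle, handle along its y; origin under its middle; at the back, left or right of the middle
- grip_trainer: blue hard-plastic grip trainer lying flat, V-shaped, about 145 mm long (its x) by 115 mm, 26 mm high; origin near its middle, at shelf height; at the back, left or right of the middle
- glasses_case: grey rounded glasses case, 155 mm long (its y), 58 mm wide, 45 mm high; origin under its middle; beyond the key box or beyond the chime
- padlock: brass padlock lying flat, about 75 mm long with its steel shackle, 42 mm wide, 20 mm high; origin under the middle of its body; beyond the key box or beyond the chime

How it is judged:
On the way, in this order (a step that is already met when the one before it is completed fails the run):
1. the chime button is pressed in (at least 4.5 of its 6 mm) (value of joint chime above 0.0045 m), for 0.05 s.
2. with the button let go, the fingers point down at the smaller carabiner: within 28 mm of its middle, fingertips about 1 to 7 cm above the shelf, for 1.5 s (value of joint chime below 0.001 m and horizontal distance between the grasp point and carabiner_small below 0.028 m and height (world z) of the grasp point between 0.027 and 0.09 m), for 1.5 s.
3. the fingers point down at the key box's latch: within 28 mm of it, fingertips about 0.5 to 7 cm above it, for 1.5 s (value of joint chime below 0.001 m and horizontal distance between the grasp point and keybox_latch below 0.028 m and height (world z) of the grasp point between 0.108 and 0.175 m), for 1.5 s.
At the end, for the whole second after the job is handed in: The fingers still point down at the key box's latch (within 28 mm sideways, fingertips about 0.5 to 7 cm above it), the chime button is out (less than 1 mm in), and every loose thing is within 8 mm of where it was (all of step 3 and distance of each of carabiner_small, carabiner_large, tumbler, tin, kettlebell, grip_trainer, glasses_case, padlock from where it was at the start of the episode below 0.008 m); the robot touches nothing.
It fails at once if a carabiner or another loose thing on the shelf is touched (contact force between any of the fingers, the arm and carabiner_small above 0.4 N or contact force between any of the fingers, the arm and carabiner_large above 0.4 N or contact force between any of the fingers, the arm and tumbler above 0.4 N or contact force between any of the fingers, the arm and tin above 0.4 N or contact force between any of the fingers, the arm and kettlebell above 0.4 N or contact force between any of the fingers, the arm and grip_trainer above 0.4 N or contact force between any of the fingers, the arm and glasses_case above 0.4 N or contact force between any of the fingers, the arm and padlock above 0.4 N).
It fails at once if the key box is touched (contact force between any of the fingers, the arm and keybox above 0.4 N).
It fails at once if something on the shelf is lifted, carried or shifted by more than 8 mm (distance of any of carabiner_small, carabiner_large, tumbler, tin, kettlebell, grip_trainer, glasses_case, padlock from where it was at the start of the episode above 0.008 m).
It fails at once if the fingers dip down over the larger carabiner as if pointing at it (within 28 mm of its middle and low) (horizontal distance between the grasp point and carabiner_large below 0.028 m and height (world z) of the grasp point between -1 and 0.085 m).
It also fails if it takes over 56 s, if anything falls off the work surface, if the arm or the gripper's body presses on something with over 40 N, if the wrist force passes 120 N, or if a joint passes its speed limit or range.

## Working session

There is one attempt and no reset: what is moved stays moved. The work goes in short steps, Python scripts to look and compute and a tool call to move; the robot and the scene stay as the last step left them, time stands still between calls to the robot, and variables do not carry over. Pictures are saved under pics/ and viewed, at most 10 in all, crops included, and the job is handed in when it is done.

Besides the shell and the picture viewer there is one more tool, called in YAML: its name, and indented under it one key for each argument. apply_moves: Moves the arm, as the interface text tells. Its arguments: {"type":"object","properties":{"deltas":{"type":"array"},"grip_force":{"type":"number"}},"required":["deltas"]}

```bash
mkdir -p pics
python3 - <<'E'
from station import robot,camera,camera_model
import cv2,numpy as np
for n in("top","side"):
    p,d=camera(n);cv2.imwrite(f"pics/{n}0.png",cv2.resize(p[:,:,::-1],(800,600)));np.save(f"{n}_d.npy",d);cv2.imwrite(f"raw_{n}.png",p[:,:,::-1])
    print(n,camera_model(n))
s=robot.get_state();print(s)
E
```

```text
top {'intrinsics': array([[379.3553503 ,   0.        , 267.15040397],
       [  0.        , 379.3553503 , 193.02842838],
       [  0.        ,   0.        ,   1.        ]]), 'xyz': array([ 0.45487021, -0.01954081,  1.07089392]), 'rotation': array([ 0.70711157,  0.0547953 , -0.04987277, -0.70320936])}
side {'intrinsics': array([[386.96120989,   0.        , 252.9813469 ],
       [  0.        , 386.96120989, 190.84502883],
       [  0.        ,   0.        ,   1.        ]]), 'xyz': array([0.15566289, 0.51297138, 0.78243926]), 'rotation': array([-0.29207923, -0.12200018,  0.35266121,  0.8805883 ])}
{'time': 0.1, 'q': array([ 1.2287925 ,  0.52196275, -0.03632395,  1.59992353,  0.02117392,
        1.02108748, -0.11279195]), 'joint_velocities': array([-1.03244339e-03, -3.75861038e-04, -2.23680614e-04, -1.45001266e-03,
       -6.01371403e-05, -6.99728970e-04, -1.87852495e-04]), 'joint_efforts': array([ 4.38990435e-03, -9.28494930e+01,  1.98435165e+00, -3.70533442e+01,
        1.80945243e-02,  5.30631223e-03, -5.69059500e-05]), 'tcp_pos': array([ 0.16769556, -0.60180229,  0.24778794]), 'tool_rot': array([-4.90251585e-04,  9.90780777e-01,  1.35473997e-01, -9.12857164e-05]), 'contact_force': array([-0.3928156 ,  0.32681033,  0.50848766]), 'torque': array([ 0.06793058, -0.0104014 , -0.01907125]), 'gripper_force': 0.0, 'grip_width': 1.0003613159434626}
```

View pics/top0.png

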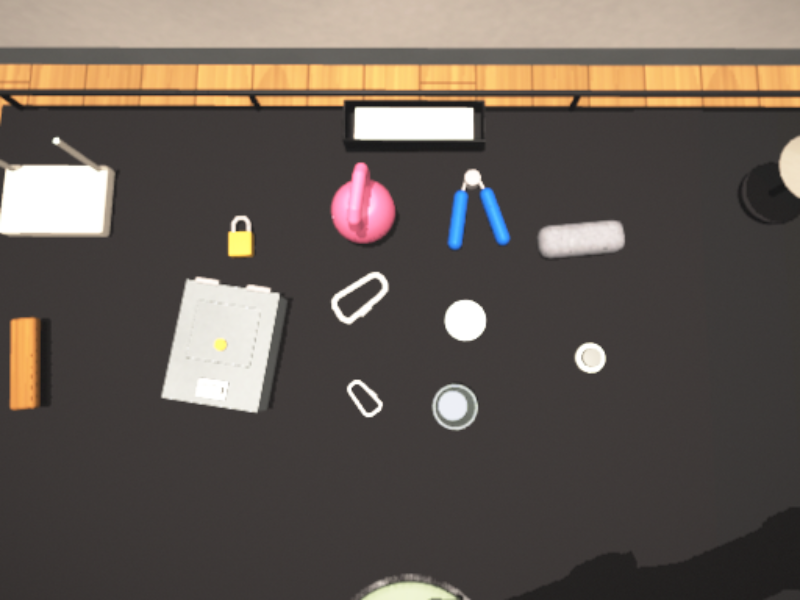

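View pics/side0.png

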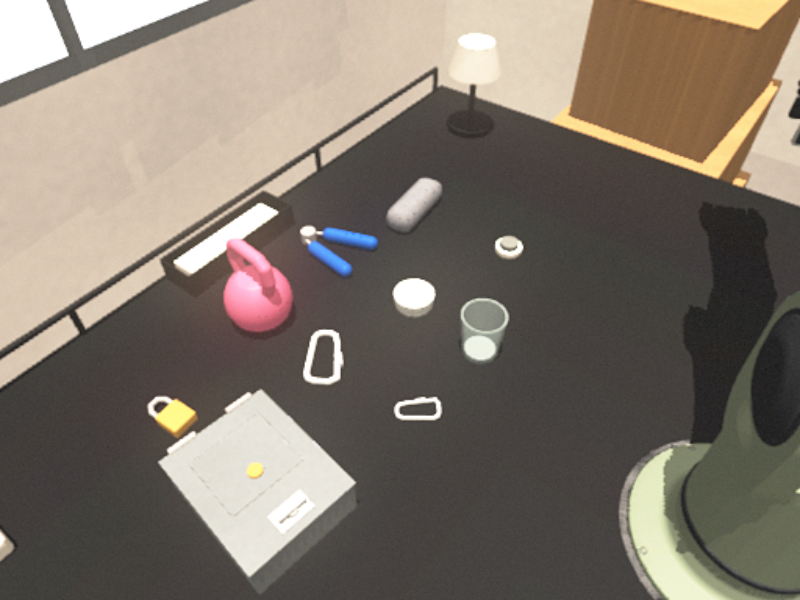

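The top view shows the chime at about (590,357), the small carabiner at (365,398) and the latch at (211,389). The large carabiner is at (360,297), the tumbler at (455,407), and the robot base at the bottom centre. I'll convert these to world positions.

```bash
cat > h.py <<'E'
import numpy as np
from station import camera_model
from scipy.spatial.transform import Rotation as R
def ray(n,u,v):
    m=camera_model(n);K=m['intrinsics'];q=m['rotation']
    d=np.array([(u-K[0,2])/K[0,0],-(v-K[1,2])/K[1,1],-1.]);return m['xyz'],R.from_quat([*q[1:],q[0]]).apply(d)
def atz(n,u,v,z):
    o,d=ray(n,u,v);return o+d*(z-o[2])/d[2]
def atd(n,u,v,D):
    o,d=ray(n,u,v);return o+d*D
E
python3 - <<'E'
from h import *
import cv2
s=.64
P=dict(top=dict(chime=(590,357,.03),small=(365,398,.003),latch=(211,389,.085),large=(360,297,.005),tumb=(455,407,.04),tin=(465,320,.025),lock=(221,344,.07),kb=(362,210,.06),case=(580,240,.04)),
 side=dict(chime=(509,242,.03),small=(418,409,.003),latch=(291,512,.085)))
for n in P:
    d=np.load(n+"_d.npy")
    for k,(u,v,z) in P[n].items():
        u*=s;v*=s;D=np.median(d[int(v)-1:int(v)+2,int(u)-1:int(u)+2])
        print(n,k,atz(n,u,v,z).round(4),'depth',atd(n,u,v,D).round(4))
im=cv2.imread('raw_top.png')
a=[cv2.resize(im[v-32:v+32,u-32:u+32],(260,260),interpolation=cv2.INTER_CUBIC) for u,v in((378,228),(234,255),(135,249))]
cv2.imwrite('pics/crops.png',np.hstack(a))
E
```

```text
top chime [ 0.5138 -0.314   0.03  ] depth [ 0.5142 -0.316   0.023 ]
top small [0.4403 0.0806 0.003 ] depth [0.4403 0.0809 0.0005]
top latch [0.4546 0.3274 0.085 ] depth [0.4546 0.3275 0.0844]
top large [0.6219 0.093  0.005 ] depth [6.227e-01 9.350e-02 1.000e-04]
top tumb [ 0.4266 -0.0773  0.04  ] depth [ 0.4256 -0.0793  0.0051]
top tin [ 0.5784 -0.0964  0.025 ] depth [ 0.5788 -0.0967  0.0218]
top lock [0.53 0.32 0.07] depth [0.5297 0.3185 0.0744]
top kb [0.7688 0.0868 0.06  ] depth [0.7406 0.0773 0.1509]
top case [ 0.7212 -0.3011  0.04  ] depth [ 0.7202 -0.3     0.0439]
side chime [ 0.5101 -0.3056  0.03  ] depth [ 0.5138 -0.3142  0.0222]
side small [0.4425 0.085  0.003 ] depth [4.435e-01 8.350e-02 2.000e-04]
side latch [0.4501 0.3388 0.085 ] depth [0.4519 0.3377 0.0807]
```

View pics/crops.png

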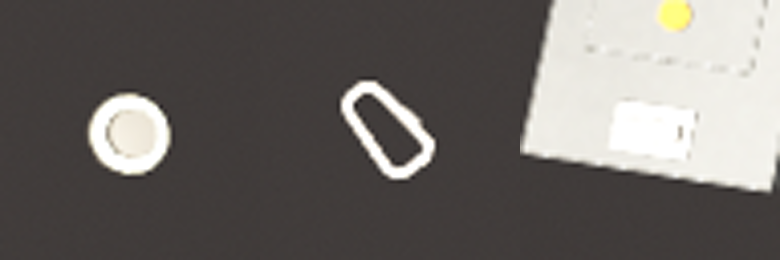

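Both cameras agree well enough: chime (0.513, -0.315, top about 0.023), small carabiner (0.441, 0.082), latch (0.455, 0.328). Next I shut the fingers and move above the chime.

apply_moves:
  deltas:
    - [[0,0,0],[0.284,-0.128,0.07],1]
    - [[0,0,0],[0.284,-0.128,0.07],1]
    - [[0,0,0],[0.284,-0.128,0.07],1]
    - [[0,0,0],[0.284,-0.128,0.07],1]
    - [[0,0,0],[0.284,-0.128,0.07],1]
    - [[0,0,0],[0.284,-0.128,0.07],1]
    - [[0,0,0],[0.284,-0.128,0.07],1]
    - [[0,0,0],[0.284,-0.128,0.07],1]

```text
time: 0.77
tcp_pos: [0.3984, -0.4091, 0.1806]
tool_rot: [-0.0, 0.991, 0.135, -0.0]
contact_force: [0.6, -0.8, 0.6]
grip_width: 0.0
gripper_force: 0.0
```

apply_moves:
  deltas:
    - [[0,0,0],[0.284,-0.128,0.07],1]
    - [[0,0,0],[0.284,-0.128,0.07],1]
    - [[0,0,0],[0.284,-0.128,0.07],1]
    - [[0,0,0],[0.284,-0.128,0.07],1]
    - [[0,0,0],[0,0,0],1]
    - [[0,0,0],[0,0,0],1]
    - [[0,0,0],[0,0,0],1]

```text
time: 1.35
tcp_pos: [0.5119, -0.3148, 0.1472]
tool_rot: [-0.0, 0.991, 0.136, -0.0]
contact_force: [-0.2, -0.4, -0.8]
grip_width: 0.001
gripper_force: 0.0
```

```bash
cat > look.py <<'E'
import sys,cv2
from station import robot,camera
from h import *
o=sys.argv[1];s=robot.get_state();p=s['tcp_pos'];q=s['tool_rot'];r=R.from_quat([*q[1:],q[0]])
print(s['time'],p,s['grip_width'],s['contact_force'],'\n',r.as_matrix().round(4))
for k,t in dict(chime=(.513,-.315,.02),small=(.441,.082,.053),latch=(.455,.328,.132)).items(): print(k,(r.inv().apply(np.array(t)-p)/.12).round(3))
if o!='-':
    a=[]
    for n,(u,v) in zip(("top","side"),eval(sys.argv[2])):
        c,d=camera(n);a.append(cv2.resize(c[v-50:v+50,u-50:u+50,::-1],(400,400),interpolation=cv2.INTER_CUBIC))
    cv2.imwrite(f'pics/{o}.png',np.hstack(a))
E
python3 look.py c1 "((378,228),(326,150))"
```

```text
1.35 [ 0.51187764 -0.31482339  0.14716431] 0.0014988435721304935 [-0.17645371 -0.39025316 -0.78830274] 
 [[ 9.632e-01  2.686e-01 -9.000e-04]
 [ 2.686e-01 -9.632e-01  0.000e+00]
 [-9.000e-04 -2.000e-04 -1.000e+00]]
chime [0.01  0.004 1.06 ]
small [ 0.32  -3.344  0.785]
latch [ 0.983 -5.287  0.127]
```

View pics/c1.png

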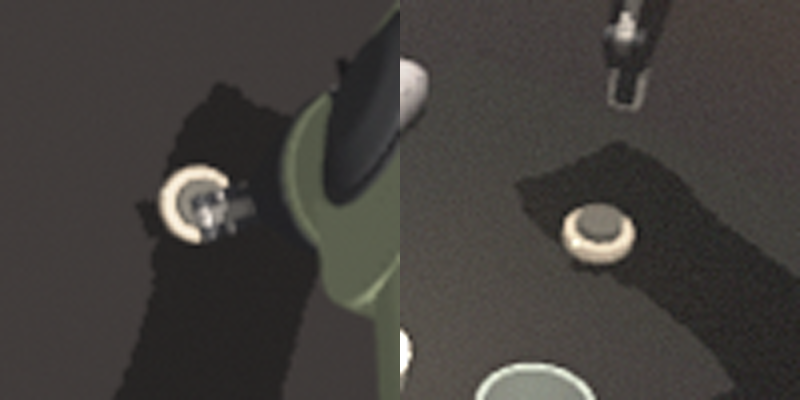

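The closed fingertips hang over the button: top crop (205,210), button at (200,200). I'll descend to just above it, then press gently.

apply_moves:
  deltas:
    - [[0,0,0],[0.01,0,0.27],1]
    - [[0,0,0],[0,0,0.27],1]
    - [[0,0,0],[0,0,0.24],1]
    - [[0,0,0],[0,0,0],1]
    - [[0,0,0],[0,0,0],1]

```text
time: 1.87
tcp_pos: [0.5123, -0.3149, 0.0536]
tool_rot: [-0.001, 0.991, 0.135, -0.001]
contact_force: [0.5, 0.4, 0.8]
grip_width: -0.002
gripper_force: 0.0
```

apply_moves:
  deltas:
    - [[0,0,0],[0,0,0.03],1]
    - [[0,0,0],[0,0,0.03],1]
    - [[0,0,0],[0,0,0.03],1]
    - [[0,0,0],[0,0,0],1]

```text
time: 2.2
tcp_pos: [0.5135, -0.3146, 0.0434]
tool_rot: [0.0, 0.991, 0.135, 0.0]
contact_force: [-0.5, 0.3, -1.1]
grip_width: -0.001
gripper_force: 0.0
```

Tip is at about 26 mm with no contact yet.

apply_moves:
  deltas:
    - [[0,0,0],[0,0,0.025],1]
    - [[0,0,0],[0,0,0.025],1]
    - [[0,0,0],[0,0,0],1]

```text
time: 2.45
tcp_pos: [0.5136, -0.3145, 0.0369]
tool_rot: [0.0, 0.991, 0.135, 0.0]
contact_force: [-0.1, -0.1, 2.6]
grip_width: -0.003
gripper_force: 1.3
```

apply_moves:
  deltas:
    - [[0,0,0],[0,0,0.017],1]
    - [[0,0,0],[0,0,0],1]
    - [[0,0,0],[0,0,0],1]

```text
time: 2.7
tcp_pos: [0.5136, -0.3145, 0.0352]
tool_rot: [0.0, 0.991, 0.135, 0.0]
contact_force: [1.5, 0.1, 2.5]
grip_width: 0.001
gripper_force: 1.8
```

apply_moves:
  deltas:
    - [[0,0,0],[0,0,0.015],1]
    - [[0,0,0],[0,0,0],1]
    - [[0,0,0],[0,0,0],1]

```text
time: 2.95
tcp_pos: [0.5136, -0.3145, 0.0333]
tool_rot: [0.0, 0.991, 0.135, 0.0]
contact_force: [1.0, -0.0, 4.0]
grip_width: -0.002
gripper_force: 2.3
```

apply_moves:
  deltas:
    - [[0,0,0],[0,0,0.015],1]
    - [[0,0,0],[0,0,0],1]
    - [[0,0,0],[0,0,0],1]

```text
time: 3.2
tcp_pos: [0.5136, -0.3146, 0.0327]
tool_rot: [0.0, 0.991, 0.135, 0.0]
contact_force: [-4.8, 3.1, 26.7]
grip_width: -0.003
gripper_force: 13.6
```

apply_moves:
  deltas:
    - [[0,0,0],[0,0,0.01],1]
    - [[0,0,0],[0,0,0],1]
    - [[0,0,0],[0,0,0],1]

```text
time: 3.45
tcp_pos: [0.5137, -0.3147, 0.0324]
tool_rot: [0.0, 0.991, 0.135, 0.0]
contact_force: [-10.0, 5.6, 44.9]
grip_width: -0.001
gripper_force: 22.4
```

The button has bottomed out. Now up, then across to above the small carabiner.

apply_moves:
  deltas:
    - [[0,0,0],[0,0,-0.1],1]
    - [[0,0,0],[0,0,-0.3],1]
    - [[0,0,0],[0,0,-0.3],1]
    - [[0,0,0],[0,0,-0.3],1]
    - [[0,0,0],[0,0,-0.3],1]
    - [[0,0,0],[0,0,-0.1],1]
    - [[0,0,0],[0,0,0],1]

```text
time: 4.03
tcp_pos: [0.5144, -0.315, 0.2015]
tool_rot: [0.001, 0.991, 0.135, 0.002]
contact_force: [1.2, -1.5, -0.6]
grip_width: -0.001
gripper_force: 0.0
```

apply_moves:
  deltas:
    - [[0,0,0],[0.025,-0.279,0],1]
    - [[0,0,0],[0.025,-0.279,0],1]
    - [[0,0,0],[0.025,-0.279,0],1]
    - [[0,0,0],[0.025,-0.279,0],1]
    - [[0,0,0],[0.025,-0.279,0],1]
    - [[0,0,0],[0.025,-0.279,0],1]
    - [[0,0,0],[0.025,-0.279,0],1]
    - [[0,0,0],[0.025,-0.279,0],1]

```text
time: 4.7
tcp_pos: [0.4633, -0.0485, 0.1972]
tool_rot: [-0.0, 0.991, 0.135, -0.001]
contact_force: [1.0, 0.2, -0.4]
grip_width: 0.001
gripper_force: 0.0
```

apply_moves:
  deltas:
    - [[0,0,0],[0.025,-0.279,0],1]
    - [[0,0,0],[0.025,-0.279,0],1]
    - [[0,0,0],[0.025,-0.279,0],1]
    - [[0,0,0],[0.025,-0.279,0],1]
    - [[0,0,0],[0,0,0],1]
    - [[0,0,0],[0,0,0],1]

```text
time: 5.2
tcp_pos: [0.4393, 0.0838, 0.1974]
tool_rot: [-0.0, 0.991, 0.137, -0.001]
contact_force: [0.7, -0.4, -0.6]
grip_width: 0.001
gripper_force: 0.0
```

```bash
python3 look.py c2 "((234,255),(268,250))"
```

```text
5.2 [0.43929337 0.0837786  0.19736027] 0.0012901138770464373 [ 0.69551174 -0.39184548 -0.55595405] 
 [[ 9.623e-01  2.718e-01 -1.700e-03]
 [ 2.718e-01 -9.623e-01 -1.000e-04]
 [-1.700e-03 -4.000e-04 -1.000e+00]]
chime [-0.31   3.366  1.477]
small [0.012 0.019 1.203]
latch [ 0.68  -1.923  0.544]
```

View pics/c2.png

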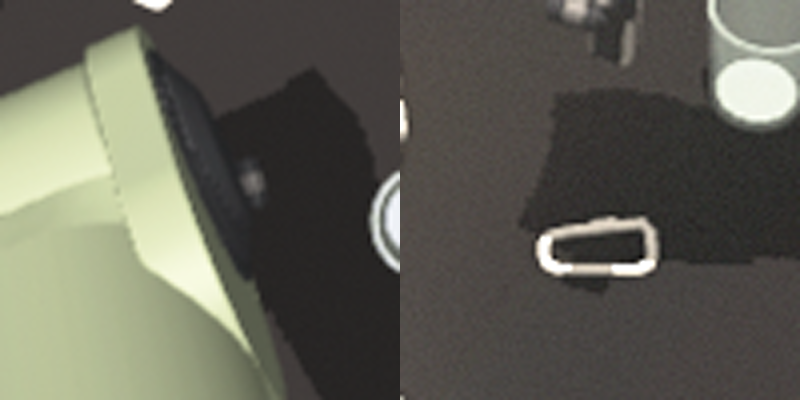

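The carabiner is undisturbed and the fingers hang above it. I'll go down to pointing height and hold.

apply_moves:
  deltas:
    - [[0,0,0],[0.01,0.02,0.24],1]
    - [[0,0,0],[0,0,0.24],1]
    - [[0,0,0],[0,0,0.24],1]
    - [[0,0,0],[0,0,0.24],1]
    - [[0,0,0],[0,0,0.2],1]
    - [[0,0,0],[0,0,0],1]
    - [[0,0,0],[0,0,0],1]

```text
time: 5.88
tcp_pos: [0.4414, 0.0793, 0.0585]
tool_rot: [0.0, 0.991, 0.135, -0.001]
contact_force: [-0.6, -0.2, 0.4]
grip_width: 0.002
gripper_force: 0.0
```

```bash
python3 look.py c3 "((234,255),(268,250))"
```

```text
5.8833 [0.44135706 0.07925071 0.0584858 ] 0.0019963009812523145 [-0.58742728 -0.21132566  0.42652896] 
 [[ 9.636e-01  2.672e-01 -2.800e-03]
 [ 2.672e-01 -9.636e-01 -1.100e-03]
 [-3.000e-03  3.000e-04 -1.000e+00]]
chime [-0.302  3.325  0.323]
small [ 0.003 -0.023  0.046]
latch [ 0.662 -1.967 -0.615]
```

View pics/c3.png

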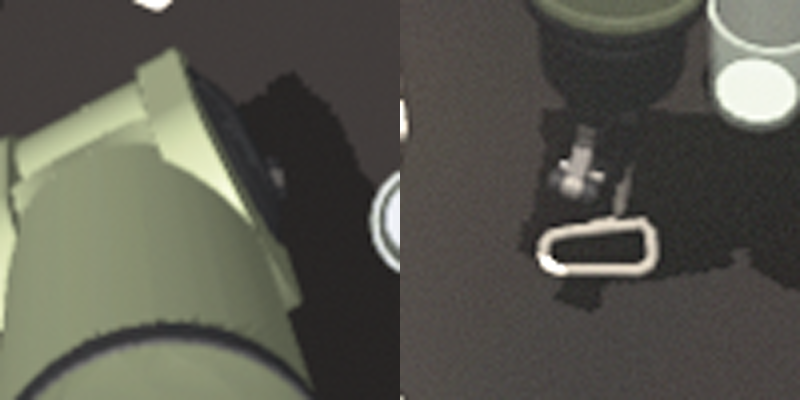

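The closed fingers are over the carabiner, about 3.5 cm up, and nothing is touched. I'll trim slightly lower and hold for over 2 s.

apply_moves:
  deltas:
    - [[0,0,0],[0,-0.02,0.03],1]
    - [[0,0,0],[0,0,0],1]
    - [[0,0,0],[0,0,0],1]
    - [[0,0,0],[0,0,0],1]
    - [[0,0,0],[0,0,0],1]
    - [[0,0,0],[0,0,0],1]
    - [[0,0,0],[0,0,0],1]
    - [[0,0,0],[0,0,0],1]

```text
time: 6.65
tcp_pos: [0.4414, 0.0826, 0.0555]
tool_rot: [-0.0, 0.991, 0.135, 0.0]
contact_force: [-0.3, 0.2, -0.5]
grip_width: -0.002
gripper_force: 0.0
```

apply_moves:
  deltas:
    - [[0,0,0],[0,0,0],1]
    - [[0,0,0],[0,0,0],1]
    - [[0,0,0],[0,0,0],1]
    - [[0,0,0],[0,0,0],1]
    - [[0,0,0],[0,0,0],1]
    - [[0,0,0],[0,0,0],1]
    - [[0,0,0],[0,0,0],1]
    - [[0,0,0],[0,0,0],1]

```text
time: 7.32
tcp_pos: [0.4414, 0.0826, 0.0555]
tool_rot: [-0.0, 0.991, 0.135, 0.0]
contact_force: [-0.0, 0.2, -1.1]
grip_width: 0.002
gripper_force: 0.0
```

apply_moves:
  deltas:
    - [[0,0,0],[0,0,0],1]
    - [[0,0,0],[0,0,0],1]
    - [[0,0,0],[0,0,0],1]
    - [[0,0,0],[0,0,0],1]
    - [[0,0,0],[0,0,0],1]
    - [[0,0,0],[0,0,0],1]
    - [[0,0,0],[0,0,0],1]
    - [[0,0,0],[0,0,0],1]

```text
time: 7.98
tcp_pos: [0.4414, 0.0826, 0.0555]
tool_rot: [0.0, 0.991, 0.135, -0.0]
contact_force: [0.2, -0.0, 0.3]
grip_width: 0.004
gripper_force: 0.0
```

apply_moves:
  deltas:
    - [[0,0,0],[0,0,0],1]
    - [[0,0,0],[0,0,0],1]
    - [[0,0,0],[0,0,0],1]
    - [[0,0,0],[0,0,0],1]
    - [[0,0,0],[0,0,0],1]
    - [[0,0,0],[0,0,0],1]
    - [[0,0,0],[0,0,0],1]
    - [[0,0,0],[0,0,0],1]

```text
time: 8.65
tcp_pos: [0.4414, 0.0826, 0.0555]
tool_rot: [-0.0, 0.991, 0.135, -0.0]
contact_force: [-0.0, -0.6, -0.5]
grip_width: -0.002
gripper_force: 0.0
```

apply_moves:
  deltas:
    - [[0,0,0],[0,0,-0.3],1]
    - [[0,0,0],[0,0,-0.3],1]
    - [[0,0,0],[0,0,-0.3],1]
    - [[0,0,0],[0,0,-0.3],1]
    - [[0,0,0],[0,0,0],1]
    - [[0,0,0],[0,0,0],1]

```text
time: 9.15
tcp_pos: [0.4423, 0.0827, 0.2012]
tool_rot: [-0.0, 0.991, 0.135, 0.002]
contact_force: [0.3, 0.0, 0.1]
grip_width: 0.003
gripper_force: 0.0
```

```bash
python3 look.py -
```

```text
9.15 [0.44225617 0.08267809 0.20121011] 0.002639626358844334 [0.26228256 0.03369098 0.09924882] 
 [[ 9.634e-01  2.680e-01  3.800e-03]
 [ 2.680e-01 -9.634e-01  8.000e-04]
 [ 3.900e-03  2.000e-04 -1.000e+00]]
chime [-0.326  3.35   1.51 ]
small [-0.016  0.002  1.235]
latch [ 0.648 -1.941  0.579]
```

Held 2.7 s. Now across to the latch.

apply_moves:
  deltas:
    - [[0,0,0],[0.08,-0.243,0],1]
    - [[0,0,0],[0.08,-0.243,0],1]
    - [[0,0,0],[0.08,-0.243,0],1]
    - [[0,0,0],[0.08,-0.243,0],1]
    - [[0,0,0],[0.08,-0.243,0],1]
    - [[0,0,0],[0.08,-0.243,0],1]
    - [[0,0,0],[0.08,-0.243,0],1]
    - [[0,0,0],[0.08,-0.243,0],1]

```text
time: 9.82
tcp_pos: [0.4521, 0.3292, 0.1981]
tool_rot: [0.001, 0.991, 0.136, -0.001]
contact_force: [0.4, -0.5, 0.1]
grip_width: -0.002
gripper_force: 0.0
```

apply_moves:
  deltas:
    - [[0,0,0],[0,0,0],1]
    - [[0,0,0],[0,0,0.15],1]
    - [[0,0,0],[0,0,0.15],1]
    - [[0,0,0],[0,0,0],1]
    - [[0,0,0],[0,0,0],1]

```text
time: 10.23
tcp_pos: [0.4521, 0.3274, 0.1623]
tool_rot: [0.001, 0.991, 0.136, -0.001]
contact_force: [0.2, 0.0, 0.0]
grip_width: 0.0
gripper_force: 0.0
```

```bash
python3 look.py c4 "((135,249),(186,325))"
```

```text
10.2333 [0.45206717 0.32744748 0.16227664] 0.00022708925786806832 [0.15078785 0.02204535 0.01348453] 
 [[ 0.9632  0.2686 -0.0024]
 [ 0.2686 -0.9632 -0.0018]
 [-0.0028  0.0011 -1.    ]]
chime [-0.946  5.292  1.194]
small [-0.636  1.944  0.915]
latch [0.025 0.002 0.252]
```

View pics/c4.png

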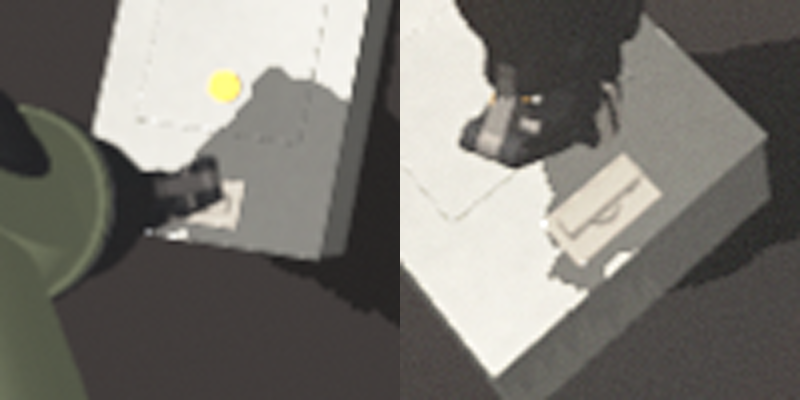

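The fingertips show at top crop (210,185), while the latch plate centre should be near (202,200). I'll check this by projecting the measured tip into both views.

Run:
```python
from h import *
def proj(n,p):
    m=camera_model(n);K=m['intrinsics'];q=m['rotation']
    c=R.from_quat([*q[1:],q[0]]).inv().apply(np.array(p)-m['xyz']);h=K@[c[0],-c[1],-c[2]];return h[:2]/h[2]
for n,o,x in(("top",(85,199),0),("side",(136,275),400)):
    for l,p in dict(tip=(.452,.327,.145),tcp=(.452,.327,.162),latch=(.455,.328,.085)).items():
        print(n,l,((proj(n,p)-o)*4+[x,0]).round())
print(atz("side",136+(610-400)/4,275+207/4,.083),atz("top",85+202/4,249,.083))
```

```text
top tip [166. 204.]
top tcp [155. 204.]
top latch [199. 199.]
side tip [598. 129.]
side tcp [593. 110.]
side latch [609. 187.]
[0.44880134 0.33444293 0.083     ] [0.45446118 0.32685961 0.083     ]
```

Run:
```python
from h import *
from station import camera
import cv2
for n in("side","top"):
    c,d=camera(n)
    m=camera_model(n);K=m['intrinsics'];q=m['rotation']
    v,u=np.mgrid[:384,:512]
    D=np.stack([(u-K[0,2])/K[0,0],-(v-K[1,2])/K[1,1],-np.ones_like(d)],-1)*d[...,None]
    W=R.from_quat([*q[1:],q[0]]).apply(D.reshape(-1,3)).reshape(384,512,3)+m['xyz']
    for a,b in((.13,.15),(.15,.165),(.165,.18),(.18,.2)):
        k=(d>0)&(W[...,2]>a)&(W[...,2]<b)&(abs(W[...,0]-.452)<.1)&(abs(W[...,1]-.327)<.1)
        P=W[k]-[.452,.327,0]
        if len(P): print(n,a,b,len(P),'min',P.min(0).round(3),'max',P.max(0).round(3),'mean',P.mean(0).round(3))
    if n=="side": cv2.imwrite('pics/c5.png',cv2.resize(c[275:355,136:236,::-1],(800,640)[:1]+(600,),interpolation=cv2.INTER_CUBIC))
```

```text
side 0.13 0.15 2 min [-0.007  0.005  0.148] max [-0.004  0.005  0.15 ] mean [-0.006  0.005  0.149]
side 0.15 0.165 42 min [-0.01  -0.014  0.152] max [-0.     0.013  0.164] mean [-0.007  0.001  0.159]
side 0.165 0.18 47 min [-0.01  -0.013  0.165] max [-0.     0.014  0.179] mean [-0.007  0.003  0.172]
side 0.18 0.2 95 min [-0.018 -0.033  0.18 ] max [0.01  0.028 0.2  ] mean [-0.009  0.002  0.193]
top 0.15 0.165 4 min [-0.012 -0.012  0.153] max [-0.009 -0.004  0.165] mean [-0.01  -0.01   0.157]
top 0.165 0.18 2 min [-0.009 -0.011  0.167] max [-0.007 -0.01   0.168] mean [-0.008 -0.01   0.168]
top 0.18 0.2 10 min [-0.011 -0.035  0.181] max [-0.002 -0.015  0.2  ] mean [-0.006 -0.023  0.194]
```

View pics/c5.png

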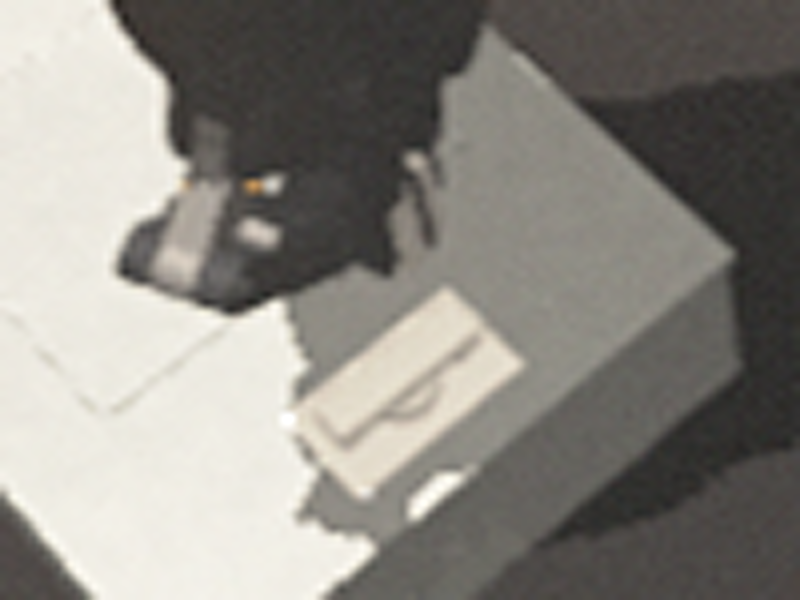

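The tip, at (390,270) in the crop, matches the measured TCP within a few mm, and the latch plate at (410,395) is directly below. I'll descend to 3 cm above it and hold.

apply_moves:
  deltas:
    - [[0,0,0],[0.015,-0.015,0.1],1]
    - [[0,0,0],[0,0,0.12],1]
    - [[0,0,0],[0,0,0],1]
    - [[0,0,0],[0,0,0],1]
    - [[0,0,0],[0,0,0],1]
    - [[0,0,0],[0,0,0],1]
    - [[0,0,0],[0,0,0],1]
    - [[0,0,0],[0,0,0],1]

```text
time: 11.1
tcp_pos: [0.4542, 0.3302, 0.1375]
tool_rot: [-0.0, 0.991, 0.135, 0.0]
contact_force: [0.8, -0.1, -0.4]
grip_width: -0.002
gripper_force: 0.0
```

apply_moves:
  deltas:
    - [[0,0,0],[0,0,0],1]
    - [[0,0,0],[0,0,0],1]
    - [[0,0,0],[0,0,0],1]
    - [[0,0,0],[0,0,0],1]
    - [[0,0,0],[0,0,0],1]
    - [[0,0,0],[0,0,0],1]
    - [[0,0,0],[0,0,0],1]
    - [[0,0,0],[0,0,0],1]

```text
time: 11.77
tcp_pos: [0.454, 0.3302, 0.137]
tool_rot: [-0.0, 0.991, 0.135, -0.0]
contact_force: [0.1, 0.0, -0.6]
grip_width: 0.0
gripper_force: 0.0
```

apply_moves:
  deltas:
    - [[0,0,0],[0,0,0],1]
    - [[0,0,0],[0,0,0],1]
    - [[0,0,0],[0,0,0],1]
    - [[0,0,0],[0,0,0],1]
    - [[0,0,0],[0,0,0],1]
    - [[0,0,0],[0,0,0],1]
    - [[0,0,0],[0,0,0],1]
    - [[0,0,0],[0,0,0],1]

```text
time: 12.43
tcp_pos: [0.454, 0.3302, 0.1371]
tool_rot: [-0.0, 0.991, 0.135, 0.0]
contact_force: [0.1, 0.2, -0.0]
grip_width: -0.001
gripper_force: 0.0
```

apply_moves:
  deltas:
    - [[0,0,0],[0,0,0],1]
    - [[0,0,0],[0,0,0],1]
    - [[0,0,0],[0,0,0],1]
    - [[0,0,0],[0,0,0],1]
    - [[0,0,0],[0,0,0],1]
    - [[0,0,0],[0,0,0],1]
    - [[0,0,0],[0,0,0],1]
    - [[0,0,0],[0,0,0],1]

```text
time: 13.1
tcp_pos: [0.454, 0.3301, 0.1371]
tool_rot: [0.0, 0.991, 0.135, -0.0]
contact_force: [-0.2, 0.2, 0.3]
grip_width: -0.003
gripper_force: 0.0
```

```bash
python3 -c "
from station import robot
print(robot.get_state()['tcp_pos'],robot.sign_off())"
```

```text
the job is handed in; nothing more can be done
[0.45399623 0.33014459 0.13705675] None
```

I pressed the chime fully in and let it go, pointed at the smaller carabiner for about 2.7 s, then at the key box latch for over 2 s, and handed the job in still pointing there; no verdict came back.

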